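Put the toy van back on show and latch the case door

ROBOT

A 7-joint arm with a two-finger parallel gripper is mounted at the origin on the work surface. World frame = base frame: x ahead of the robot, y to its left, z up, the work surface at z = 0. Lengths are in m, angles in rad, forces in N, time in s.
With the tool pointing down it reaches from about 0.4 to 0.75 m from the base axis. Payload 19.5 kg.
Tool frame: the origin (TCP) lies between the finger pads; the fingertips stand manip.tip_extent ahead of it and the grasp point (between the pads) lies 3 mm ahead of it (manip.tip_extent is the distance from the TCP to the fingertips, in m); z points along the fingers, y is the line along which they close (so a half turn about z gives the same grasp; the last joint's range is limited). The gripper opens to 85 mm and grips with 20 to 120 N. Pads are 22 mm wide; open, the fingers measure 114 mm over their backs; the gripper's body (76 mm by 85 mm) begins 54 mm behind the grasp point. The pads swing forward as they close: fully open they stand 13 mm farther back than shut.
Start: joints at [-1.149, 0.707, -0.028, 1.485, 0.022, 0.951, -0.075], TCP at [0.257, 0.514, 0.253] pointing down, gripper open.
Joint ranges: [-2.71, 2.71], [-0.32, 2.16], [-1.57, 1.52], [0, 2.45], [-1.46, 4.6], [0, 2.02], [-2.83, 2.83]. Speed limits (rad/s): [1.89, 1.89, 2.57, 2.57, 3.01, 3.01, 3.01].

INTERFACE

Orientations are given as a unit quaternion [w, x, y, z].
In Python, from workcell import readout, vision, manip, spot_in gives the robot as it stands. The module is installed in compiled form; this text tells all that it offers.
- The arm moves only by the tool jog_arm, never from a script. Its argument "moves" is a list that holds one entry, the list of rows, each a list of 6 numbers: the shift along the tool's x, y, z scaled (see below), then the turn, a rotation vector about the tool's x, y, z scaled (see below). In form: [[[x, y, z, rx, ry, rz], ...]]. A call has 1 to 8 rows; each row is the pose to reach, as a shift and turn from the pose commanded when the call began, along the tool's axes at that moment; what a row does not reach only later rows make up. The controller multiplies each number of a shift by 0.3 m and each number of a turn by 45 degrees. A row lasts 1/8 s, in which the tool goes at most 62.5 mm and 10.7 degrees, less where a joint would pass 70% of its speed; a pose out of reach is approached as far as the arm can. A call with a number of a shift or a turn outside -1 to 1 is refused whole. A call with a gripper value outside its range is refused whole. "gripper" is the opening, from 0 (shut) to 1 (fully open), set as the call begins (left out, the last holds). The fingers move at their own pace and stop on an object; "squeeze" is the grip in N (left out, the last holds). Time passes only in rows, so rows that repeat a pose let the fingers close. It gives the time, the measured TCP pose, the force, the opening and the grip force at its end, in the units of the state.
- readout.state(): the state, without advancing time (a new reading comes with each control period).
- vision.snapshot(name): name is "side" or "top"; returns the picture (400x640x3 uint8, blue, green, red); there is no depth.
- vision.camera_params(name): a dict with "mtx" (3x3 intrinsics, pixels), "R" (3x3) and "t" (3): a world point X has camera coordinates R X + t. Camera axes: x right, y down, z forward; pixel columns grow to the right and rows downward; lengths in m; the calibration is good to about 2 mm. A picture is of the moment at which its call begins. camera_params takes no time and is no camera call.
- manip.close_job(): hands the job in; it is judged then, once.
Trained networks look in the newest picture that a camera, given by its name, has taken for a name from the list of things; names that differ only in an ending like _2 or _b are one class to them, and where a whole thing is asked for, a point or a joint stands for the part that bears it (a point fixed in the world has none). Each returns a list of dicts, best first, with "score" (0 to 1); they miss things now and then, are a little off and sometimes report something else, mostly with a low value. They report only what shows in the picture. A call takes as long as a camera call. They do not tell look-alikes from the thing itself.
- spot_in(thing, camera): "extent" ([left, top, width, height] in pixels, round what is visible of it).
The state is a dict: "t": time; "joints": joint angles; "dq": joint speeds; "effort": joint torques, N m; "eef_pos": TCP position; "tool_rot": TCP orientation; "contact_force": force on the tool from outside, world axes, zero at the start; "wrist_torque": the same for the moment, N m; "finger_gap": finger opening in m; "grip_force": force on a finger pad.
Only numpy, scipy, OpenCV 4.12 (cv2) and the standard library are available. Lean on these libraries where they do the work, as an engineer would, in place of code of your own. Each camera call takes 0.05 s, during which the arm holds its last target. There are 200 camera calls.

TASK

Gently stand the wooden toy van, right way up, on the cork pad inside the open-topped display case and let go of it, then push the case door shut without slamming or forcing it until its sprung latch snaps in and the door stays shut by itself. The door is delicate, so feel your way with light pressure, and leave the drum, the skittle and the stacking toy where they are.

Things in the scene. Friction and masses are not known exactly. Their poses are not given: they have to be found in the camera images.
- van: Loose toy van of plain light wood, about 0.22 kg, 94 mm long (its x), 42 mm wide (its y; 44 over the wheels), 72 mm high; its tall box with flat sides runs from x = -47 to +25 mm, a low bonnet lies at +x. Origin: centre of its underside, z up. It stands on the table; van, drum and skittle may stand in any of three places.
- case: Fixed display case without a roof: white base 210 mm deep (x), 290 wide (y), 16 high; clear walls at the back (x = +88 mm) and sides (y = +-137 mm); all of it lower than 88 mm above the table. Origin: centre of the underside. Its front faces -x, where the door closes it at x = -90 mm; x points into the case. Beside the door's free edge stands the white latch post with its brass strike.
- pad_centre (a point): Centre of the top of the cork pad inside the case, 20 mm above the table; the pad is 70 mm along the case's x and 130 mm along its y; axes as the case's.
- door (a joint): Door hinge angle, rad: 0 nominally shut, grows as the door opens towards the case's -x; starts between 0.5 and 0.72. The latch post that stops it is adjustable: the really shut angle lies anywhere from -0.06 to +0.065 and is not measured. A weak hinge spring swings the door open again to about 0.5 unless it is latched (about 1 N at the free edge).
- door_leaf: The door: white frame, clear pane, brass latch; 200 mm from hinge to free edge, 16 thick, top edge 84 mm above the table. Origin: on the hinge axis (at the case's +y side) 16 mm above the table, z up; x is normal to the door (into the case when shut), the door runs along -y from the hinge; front face at x = -8 mm.
- door_hinge (a point): Point on the vertical hinge axis at the top of the door, 84 mm above the table; axes as door_leaf.
- push_spot (a point): Point on the door's front face, 170 mm from the hinge axis, 74 mm above the table; axes as door_leaf. Pushed slowly here along the door's x, the tongue resists for some 8 mm with up to about 7 N, the force falls to about 1 N as it tops the strike, and 2 to 3 mm on it snaps in, just before a firm rubber stop. 9 to 12 N at the stop is sure and safe; over 16 N breaks the door.
- tongue (a joint): Travel of the sprung brass latch tongue into the door's free edge, m: 0 fully out, up to 0.011 pushed in. It is sloped on the side that meets the strike when closing and flat on the other side. Snapped in means out again (near 0) with the door shut.
- tongue_tip (a point): Outer tip of the latch tongue at the free edge of the door, 209 mm from the hinge, 62 mm above the table; axes as door_leaf.
- drum: Bystander: tin toy drum, 76 mm across, 58 mm high. Origin: centre of the underside.
- skittle: Bystander: dark wooden skittle, 44 mm across, 84 mm high, tips easily. Origin: centre of the underside.
- stacker: Bystander: wooden stacking toy of three steps, 70 mm across, 62 mm high. Origin: centre of the underside.
Things that resemble listed ones, but are neither listed nor needed, are in the scene too. Leave any green or red look-alike of the van alone.

How it is judged:
On the way:
1. the van stands on the cork pad, let go, with the door still open (horizontal distance between van and pad_centre below 0.028 m and z of van in the frame of pad_centre between -0.004 and 0.004 m and angle between van's own z axis and vertical below 0.08 rad and contact force between the fingers and van below 0.05 N and value of joint door above 0.15 rad), for 0.2 s.
At the end, for the whole second after the job is handed in: The van stands upright and at rest on the cork pad with its centre within 28 mm of the pad's centre, and the door stays shut by itself: door angle under 0.08 rad, tongue out to within 2 mm, at rest (horizontal distance between van and pad_centre below 0.028 m and z of van in the frame of pad_centre between -0.004 and 0.004 m and angle between van's own z axis and vertical below 0.08 rad and linear speed of van below 0.02 m/s and value of joint door below 0.08 rad and value of joint tongue below 0.002 m and velocity of joint door between -0.05 and 0.05 rad/s); the robot touches nothing.
It fails at once if the door is forced: more than 16 N on it from the robot (contact force between any of the fingers, the arm and door_leaf above 16 N).
It fails at once if the door is slammed: swung shut faster than 2 rad/s before it reaches the latch (value of joint door above 0.16 rad and velocity of joint door below -2 rad/s).
It fails at once if the van is dropped: it falls free at more than 0.5 m/s (linear speed of van above 0.5 m/s and contact force between the fingers and van below 0.05 N).
It fails at once if a bystander is moved more than 25 mm or tipped (distance of any of drum, skittle, stacker from where it was at the start of the episode above 0.025 m or angle between skittle's own z axis and vertical above 0.5 rad).
It also fails if it takes over 64 s, if anything falls off the work surface, if the arm or the gripper's body presses on something with over 40 N, if the wrist force passes 120 N, or if a joint passes its speed limit or range.

## Working session

There is one attempt and no reset: what is moved stays moved. The work goes in short steps, Python scripts to look and compute and a tool call to move; the robot and the scene stay as the last step left them, time stands still between calls to the robot, and variables do not carry over. Pictures are saved under pics/ and viewed, at most 10 in all, crops included, and the job is handed in when it is done.

Besides the shell and the picture viewer there is one more tool, called after ">>>" by a JSON object that holds its "op" and its "data". jog_arm: Moves the arm, as the interface text tells. Its arguments: {"type":"object","properties":{"moves":{"type":"array","items":{"type":"array","items":{"type":"array","items":{"type":"number"}}}},"gripper":{"type":"number"},"squeeze":{"type":"number"}},"required":["moves"]}

```bash
mkdir -p pics
cat > h.py <<'E'
import numpy as np, cv2
from workcell import readout, vision, manip, spot_in
from scipy.spatial.transform import Rotation as Ro
def cam(n):
    c=vision.camera_params(n); return [np.array(c[k],float) for k in("mtx","R","t")]
def proj(n,X):
    K,R,t=cam(n); t=t.ravel(); p=(np.atleast_2d(X)@R.T+t)@K.T; return p[:,:2]/p[:,2:]
def onz(n,uv,z):
    K,R,t=cam(n); t=t.ravel(); c=-R.T@t
    d=(R.T@np.linalg.inv(K)@np.c_[np.atleast_2d(uv),np.ones(len(np.atleast_2d(uv)))].T).T
    return c+d*((z-c[2])/d[:,2:])
def pose():
    s=readout.state(); q=s["tool_rot"]; return s,np.array(s["eef_pos"]),Ro.from_quat([q[1],q[2],q[3],q[0]])
E
python3 - <<'E'
from h import *
for n in("top","side"):
    im=vision.snapshot(n); cv2.imwrite(f"pics/{n}0.png",im)
    K,R,t=cam(n); print(n,"cam at",-R.T@t.ravel(),K[0,0])
    for th in("van","case","door_leaf","drum","skittle","stacker"):
        print(th,[(np.round(d["extent"]).tolist(),round(d["score"],2)) for d in spot_in(th,n)][:4])
s=readout.state(); print(s, manip.tip_extent)
E
```

```text
top cam at [ 0.41558973 -0.05635946  1.03711214] 363.0945955040505
van [([395.0, 212.0, 33.0, 15.0], 0.89), ([448.0, 187.0, 30.0, 29.0], 0.88), ([438.0, 244.0, 41.0, 23.0], 0.88), ([389.0, 250.0, 40.0, 31.0], 0.69)]
case [([253.0, 112.0, 111.0, 118.0], 0.93)]
door_leaf [([268.0, 192.0, 70.0, 39.0], 0.86)]
drum [([183.0, 183.0, 34.0, 28.0], 0.76)]
skittle [([409.0, 162.0, 15.0, 20.0], 0.54)]
stacker [([173.0, 134.0, 26.0, 26.0], 0.86), ([268.0, 192.0, 72.0, 35.0], 0.6)]
side cam at [ 0.32236264 -0.82553572  0.80922737] 453.9215044473372
van [([348.0, 326.0, 52.0, 65.0], 0.85), ([245.0, 284.0, 48.0, 46.0], 0.73), ([315.0, 274.0, 26.0, 53.0], 0.72), ([273.0, 338.0, 38.0, 58.0], 0.71)]
case [([290.0, 136.0, 141.0, 118.0], 0.74)]
door_leaf [([295.0, 153.0, 25.0, 76.0], 0.64)]
drum [([288.0, 117.0, 28.0, 28.0], 0.59)]
skittle [([386.0, 276.0, 17.0, 30.0], 0.67)]
stacker [([334.0, 108.0, 23.0, 24.0], 0.91), ([291.0, 138.0, 140.0, 116.0], 0.23)]
{'t': 0.7, 'joints': array([-1.14868632,  0.70648337, -0.02756041,  1.48458404,  0.02199751,
        0.95091201, -0.07552094]), 'dq': array([-5.98514587e-04, -1.17541517e-04,  4.72772793e-05, -3.13170607e-03,
        1.70562669e-03,  6.65315655e-04, -1.14292372e-03]), 'effort': array([-3.94604340e-04, -8.82907104e+01,  1.23436555e+00, -2.36361337e+01,
        1.72544044e-02,  1.89295941e-03, -9.12364908e-05]), 'eef_pos': array([0.25723671, 0.51423027, 0.25328167]), 'tool_rot': array([-3.87853666e-08,  2.29867349e-01,  9.73221969e-01, -4.29941101e-05]), 'contact_force': array([-0.42599034, -0.07129851, -0.69100533]), 'wrist_torque': array([ 0.01317642, -0.01984506,  0.02702035]), 'grip_force': 0.0, 'finger_gap': 0.08560546264278605} 0.022
```

View pics/top0.png

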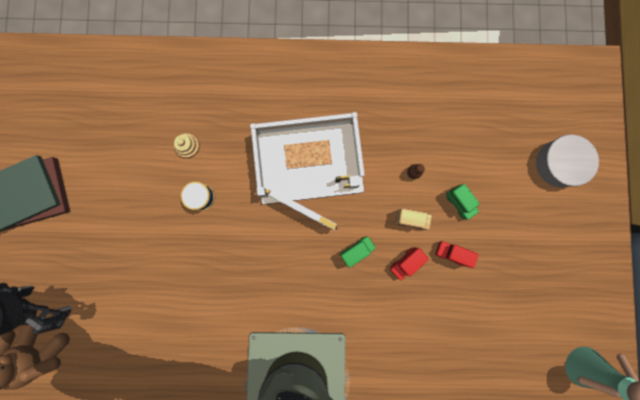

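View pics/side0.png

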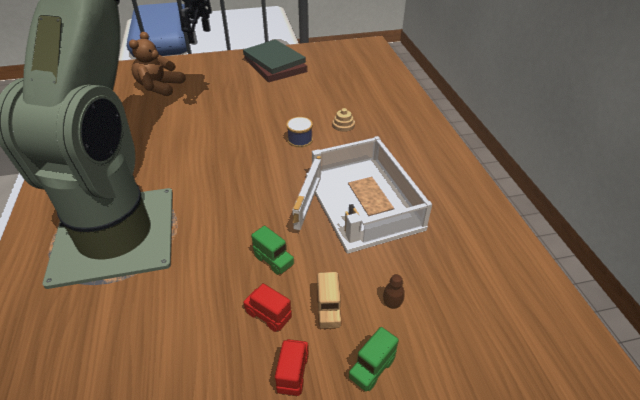

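The wooden van shows at top (415,219) and side (329,298). The other candidates are green vans at top (358,252) and (464,201), and red ones at (410,263) and (458,255). I choose the plain light-wood one. The case is at (308,160) with its door ajar and its free end at (333,225). Next is a close crop to check this.

Run:
```python
import cv2,numpy as np
a=cv2.imread("pics/top0.png")[105:285,240:480]; cv2.imwrite("pics/ct.png",cv2.resize(a,(800,600),interpolation=cv2.INTER_CUBIC))
a=cv2.imread("pics/side0.png")[130:340,280:440]; cv2.imwrite("pics/cs.png",cv2.resize(a,(457,600),interpolation=cv2.INTER_CUBIC))
```

```text
(no output)
```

View pics/ct.png

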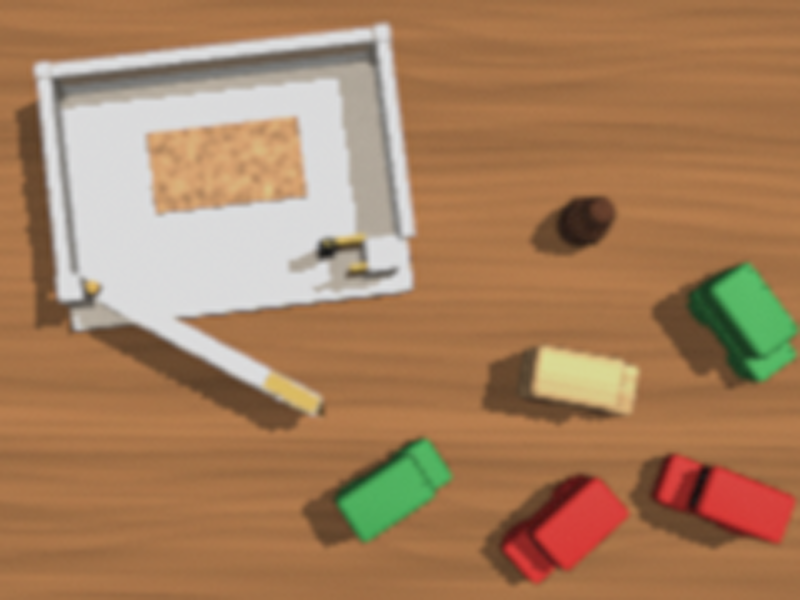

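View pics/cs.png

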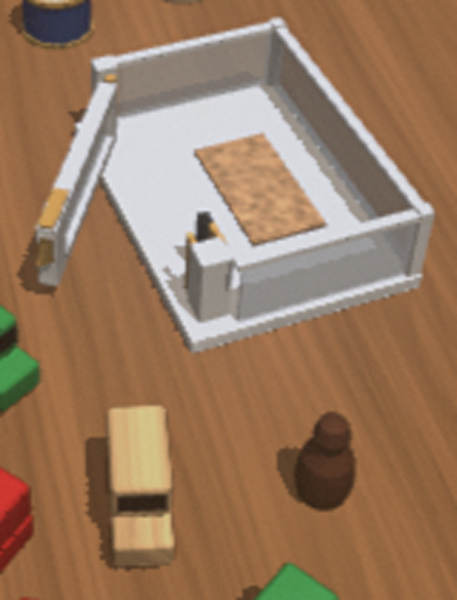

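The crop confirms a plain light-wood van with its roof near crop (580,378) and its bonnet to the right. It stands upright, and the green and red look-alikes sit 90 mm or more away. The pad corners are clear, and the gold hinge mark is at (92,288).

Run:
```python
from h import *
T=lambda p:np.array([240,105])+np.array(p,float)*0.3
S=lambda p:np.array([280,130])+np.array(p,float)*.35
print("roof",onz("top",T([(540,347),(622,360),(616,408),(532,396)]),.072).round(4).tolist())
print("roofS",onz("side",S([(110,408),(165,405),(170,490),(113,490)]),.072).round(4).tolist())
p=onz("top",T([(147,133),(298,117),(306,196),(156,214)]),.02); print("pad",p.round(4).tolist(),p.mean(0)); 
d=(p[0]+p[3]-p[1]-p[2])/2; x=(p[0]+p[1]-p[2]-p[3])/2; print(np.linalg.norm(d),np.linalg.norm(x),"case yaw y",np.arctan2(-d[0],d[1]),"x",np.arctan2(x[1],x[0]))
q=onz("side",S([(194,150),(264,133),(327,228),(254,243)]),.02); print("padS",q.round(4).tolist(),q.mean(0))
w=onz("top",T([(42,68),(383,30),(408,235)]),.088);print("walls",w.round(4).tolist(),np.arctan2(-(w[0]-w[1])[0],(w[0]-w[1])[1]))
print("hinge,free",onz("top",T([(92,288),(322,408)]),.084).round(4).tolist(), onz("side",S([(111,77),(45,225)]),.084).round(4).tolist())
# segment wood van (top)
for n,(l,t,w,h) in(("top",(390,205,50,30)),("side",(312,268,36,62))):
    im=cv2.imread(f"pics/{n}0.png"); hsv=cv2.cvtColor(im,cv2.COLOR_BGR2HSV)
    c=hsv[t:t+h,l:l+w]; m=((c[...,2]>185)).astype(np.uint8); ys,xs=np.nonzero(m)
    r=cv2.minAreaRect(np.c_[xs+l,ys+t].astype(np.float32)); b=cv2.boxPoints(r); print(n,m.sum(),b.round(1).tolist(),onz(n,b,.072).round(4).tolist())
sk=[onz("top",[[416,171]],.0+z).round(3).tolist() for z in(.04,)];print(sk)
```

```text
roof [[0.4761, -0.2769, 0.072], [0.4668, -0.3426, 0.072], [0.4284, -0.3375, 0.072], [0.4369, -0.2704, 0.072]]
roofS [[0.4398, -0.2733, 0.072], [0.4783, -0.2793, 0.072], [0.4643, -0.3483, 0.072], [0.4273, -0.34, 0.072]]
pad [[0.6566, 0.047, 0.02], [0.673, -0.0817, 0.02], [0.6047, -0.0895, 0.02], [0.5869, 0.0376, 0.02]] [ 0.63027063 -0.02163696  0.02      ]
0.1290257360555842 0.06954570293047044 case yaw y 0.1328311985177281 x 0.12424576944936801
padS [[0.5868, 0.0371, 0.02], [0.6571, 0.0461, 0.02], [0.6725, -0.0869, 0.02], [0.6055, -0.0905, 0.02]] [ 0.63048322 -0.02356706  0.02      ]
walls [[0.6917, 0.1253, 0.088], [0.7283, -0.1473, 0.088], [0.5622, -0.1686, 0.088]] 0.13339749771768566
hinge,free [[0.516, 0.0808, 0.084], [0.4245, -0.1024, 0.084]] [[0.5182, 0.0803, 0.084], [0.426, -0.0944, 0.084]]
top 439 [[399.0, 222.10000610351562], [402.20001220703125, 207.6999969482422], [432.0, 214.1999969482422], [428.8999938964844, 228.60000610351562]] [[0.4413, -0.2688, 0.072], [0.4799, -0.2773, 0.072], [0.4639, -0.3571, 0.072], [0.4254, -0.3483, 0.072]]
side 789 [[317.8999938964844, 272.3999938964844], [337.8999938964844, 271.3999938964844], [340.3999938964844, 320.8999938964844], [320.3999938964844, 322.0]] [[0.4388, -0.2721, 0.072], [0.4788, -0.2784, 0.072], [0.4557, -0.3892, 0.072], [0.4193, -0.3832, 0.072]]
[[[0.585, -0.324, 0.04]]]
```

Both cameras agree to about 2 mm. The pad measures 129×70 mm, the case yaw is about 0.13, the pad centre is (0.630,-0.0225), and the van's box centre is (0.452,-0.3075) with yaw about -1.74.

```bash
cat >> h.py <<'E'
def plan(targets, start=None):
    """targets: (x,y,z,angle_deg of tool y), each reached by one call; prints scaled final row"""
    if start is None:
        s,p,R=pose(); y=R.as_matrix()[:,1]; a=np.degrees(np.arctan2(y[1],y[0]))
        tilt=np.degrees(np.arccos(-R.as_matrix()[2,2])); print("at",p.round(4),"yang %.2f tilt %.2f"%(a,tilt),"F",np.round(s["contact_force"],2),"gap",round(s["finger_gap"],4),"t",s["t"])
    else: p,a=np.array(start[:3]),start[3]
    for t in targets:
        r=np.radians(a); ty=np.array([np.cos(r),np.sin(r),0]); tx=np.array([-np.sin(r),np.cos(r),0])  # x = y cross z(down)
        d=np.array(t[:3])-p; v=[d@tx,d@ty,-d[2]]; w=-((t[3]-a+180)%360-180)
        print(t,"row",np.round(np.array(v)/.3,4).tolist(),"rz",round(w/45,4)); p,a=np.array(t[:3]),t[3]
E
python3 - <<'E'
from h import *
print(pose()[2].as_matrix().round(3).tolist())
plan([(.43,.30,.25,40),(.5,.02,.25,10),(.4523,-.265,.22,-9.5),(.4523,-.3075,.12,-9.5),(.4523,-.3075,.049,-9.5)])
E
```

```text
[[-0.894, 0.447, -0.0], [0.447, 0.894, -0.0], [-0.0, -0.0, -1.0]]
at [0.2572 0.5142 0.2533] yang 63.42 tilt 0.00 F [-0.43 -0.07 -0.69] gap 0.0856 t 0.7
(0.43, 0.3, 0.25, 40) row [-0.8345, -0.381, 0.0109] rz 0.5205
(0.5, 0.02, 0.25, 10) row [-0.865, -0.4212, -0.0] rz 0.6667
(0.4523, -0.265, 0.22, -9.5) row [-0.908, -0.3216, 0.1] rz 0.4333
(0.4523, -0.3075, 0.12, -9.5) row [-0.1397, 0.0234, 0.3333] rz -0.0
(0.4523, -0.3075, 0.049, -9.5) row [0.0, 0.0, 0.2367] rz -0.0
```

>>> {"op": "jog_arm", "data": {"moves": [[[-0.2,-0.1,0,0,0,0.13],[-0.4,-0.2,0,0,0,0.26],[-0.6,-0.28,0,0,0,0.4],[-0.8345,-0.381,0.011,0,0,0.5205],[-0.8345,-0.381,0.011,0,0,0.5205]]], "gripper": 0.8}}

```text
t: 1.32
eef_pos: [0.432, 0.2971, 0.2501]
tool_rot: [0.001, 0.425, 0.905, -0.0]
contact_force: [0.1, 0.4, 0.7]
finger_gap: 0.0685
grip_force: 0.0
```

>>> {"op": "jog_arm", "data": {"moves": [[[-0.18,-0.09,0,0,0,0.14],[-0.36,-0.18,0,0,0,0.28],[-0.54,-0.27,0,0,0,0.42],[-0.72,-0.36,0,0,0,0.56],[-0.865,-0.421,0,0,0,0.667]]]}}

```text
t: 1.95
eef_pos: [0.5003, 0.0176, 0.2502]
tool_rot: [0.0, 0.645, 0.765, -0.0]
contact_force: [1.4, 0.6, -0.2]
finger_gap: 0.0684
grip_force: 0.0
```

>>> {"op": "jog_arm", "data": {"moves": [[[-0.18,-0.065,0.02,0,0,0.09],[-0.36,-0.13,0.04,0,0,0.18],[-0.54,-0.195,0.06,0,0,0.27],[-0.72,-0.26,0.08,0,0,0.36],[-0.908,-0.322,0.1,0,0,0.433],[-0.908,-0.322,0.1,0,0,0.433]]]}}

```text
t: 2.7
eef_pos: [0.4505, -0.2691, 0.2196]
tool_rot: [0.0, 0.765, 0.643, -0.001]
contact_force: [1.0, 1.0, 0.2]
finger_gap: 0.0685
grip_force: 0.0
```

Run:
```python
from h import *
plan([(.4523,-.3075,.12,-9.5),(.4523,-.3075,.049,-9.5)])
```

```text
at [ 0.4505 -0.2691  0.2196] yang -9.90 tilt 0.11 F [0.96 0.95 0.21] gap 0.0685 t 2.7
(0.4523, -0.3075, 0.12, -9.5) row [-0.125, 0.028, 0.332] rz -0.0088
(0.4523, -0.3075, 0.049, -9.5) row [0.0, 0.0, 0.2367] rz -0.0
```

>>> {"op": "jog_arm", "data": {"moves": [[[-0.07,0.012,0.12,0,0,0],[-0.13,0.025,0.25,0,0,0],[-0.13,0.025,0.3,0,0,0],[-0.13,0.025,0.3,0,0,0],[-0.13,0.025,0.3,0,0,0]]]}}

```text
t: 3.32
eef_pos: [0.4537, -0.3042, 0.1312]
tool_rot: [0.001, 0.763, 0.646, 0.0]
contact_force: [0.1, 0.2, 0.0]
finger_gap: 0.0681
grip_force: 0.0
```

Run:
```python
from h import *
plan([(.4523,-.3075,.049,-9.5)])
im=vision.snapshot("side"); cv2.imwrite("pics/s1.png",cv2.resize(im[150:390,200:460],(650,600)))
```

```text
at [ 0.4537 -0.3042  0.1312] yang -9.45 tilt 0.08 F [0.13 0.21 0.01] gap 0.0681 t 3.325
(0.4523, -0.3075, 0.049, -9.5) row [-0.0116, -0.0029, 0.2741] rz 0.0012
```

View pics/s1.png

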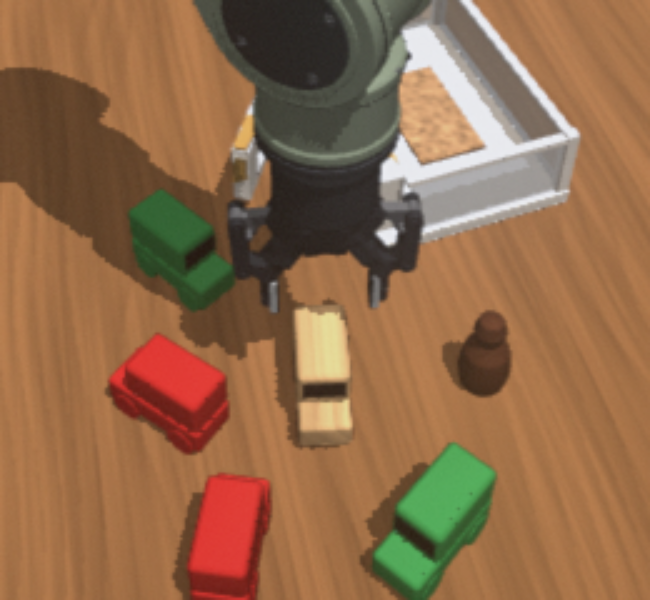

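The open fingers at (270,290) and (377,290) straddle the van's roof at (322,350), lined up and clear of the look-alikes. I'll descend and grip.

>>> {"op": "jog_arm", "data": {"moves": [[[-0.012,-0.003,0.1,0,0,0],[-0.012,-0.003,0.19,0,0,0],[-0.012,-0.003,0.25,0,0,0],[-0.012,-0.003,0.274,0,0,0],[-0.012,-0.003,0.274,0,0,0],[-0.012,-0.003,0.274,0,0,0]]]}}

```text
t: 4.12
eef_pos: [0.452, -0.3083, 0.0486]
tool_rot: [0.001, 0.763, 0.646, 0.0]
contact_force: [-0.1, -0.8, -1.3]
finger_gap: 0.0683
grip_force: 0.0
```

>>> {"op": "jog_arm", "data": {"moves": [[[0,0,0,0,0,0],[0,0,0,0,0,0],[0,0,0,0,0,0],[0,0,0,0,0,0],[0,0,0,0,0,0],[0,0,0,0,0,0],[0,0,0,0,0,0]]], "gripper": 0, "squeeze": 30}}

```text
t: 5.0
eef_pos: [0.4518, -0.3082, 0.0483]
tool_rot: [0.0, 0.763, 0.646, 0.0]
contact_force: [-1.5, 1.4, 7.1]
finger_gap: 0.0413
grip_force: 31.3
```

>>> {"op": "jog_arm", "data": {"moves": [[[0,0,-0.03,0,0,0],[0,0,-0.1,0,0,0],[0,0,-0.2,0,0,0],[0,0,-0.3,0,0,0],[0,0,-0.4,0,0,0],[0,0,-0.48,0,0,0],[0,0,-0.5,0,0,0],[0,0,-0.5,0,0,0]]]}}

```text
t: 6.0
eef_pos: [0.4515, -0.308, 0.1976]
tool_rot: [-0.0, 0.763, 0.646, -0.0]
contact_force: [0.1, 0.3, -3.1]
finger_gap: 0.0418
grip_force: 31.1
```

Run:
```python
from h import *
plan([(.54,-.16,.2,-1),(.629,-.0123,.2,7.55)])
```

```text
at [ 0.4515 -0.308   0.1976] yang -9.50 tilt 0.01 F [ 0.1   0.29 -3.08] gap 0.0418 t 6.0
(0.54, -0.16, 0.2, -1) row [0.5351, 0.2095, -0.0079] rz -0.1888
(0.629, -0.0123, 0.2, 7.55) row [0.4974, 0.288, -0.0] rz -0.19
```

>>> {"op": "jog_arm", "data": {"moves": [[[0.05,0.02,0,0,0,-0.02],[0.14,0.055,0,0,0,-0.05],[0.24,0.095,0,0,0,-0.08],[0.34,0.135,0,0,0,-0.12],[0.44,0.172,0,0,0,-0.155],[0.535,0.21,0,0,0,-0.19]]]}}

```text
t: 6.75
eef_pos: [0.5408, -0.1579, 0.1969]
tool_rot: [-0.001, 0.712, 0.702, -0.0]
contact_force: [1.4, -0.6, -1.5]
finger_gap: 0.0415
grip_force: 31.0
```

>>> {"op": "jog_arm", "data": {"moves": [[[0.1,0.058,0,0,0,-0.04],[0.2,0.115,0,0,0,-0.08],[0.3,0.173,0,0,0,-0.12],[0.4,0.23,0,0,0,-0.155],[0.46,0.266,0,0,0,-0.18],[0.4974,0.288,0,0,0,-0.19],[0.4974,0.288,0,0,0,-0.19],[0.4974,0.288,0,0,0,-0.19]]]}}

```text
t: 7.75
eef_pos: [0.6287, -0.0132, 0.1977]
tool_rot: [0.0, 0.659, 0.752, -0.0]
contact_force: [-0.4, 0.6, -2.5]
finger_gap: 0.0416
grip_force: 31.0
```

Run:
```python
from h import *
plan([(.629,-.0123,.08,7.55),(.629,-.0123,.0685,7.55)])
im=vision.snapshot("side"); cv2.imwrite("pics/s2.png",cv2.resize(im[60:280,260:480],(600,600)))
```

```text
at [ 0.6287 -0.0132  0.1977] yang 7.54 tilt 0.04 F [-0.44  0.64 -2.46] gap 0.0416 t 7.75
(0.629, -0.0123, 0.08, 7.55) row [0.003, 0.0013, 0.3923] rz -0.0002
(0.629, -0.0123, 0.0685, 7.55) row [0.0, 0.0, 0.0383] rz -0.0
```

View pics/s2.png

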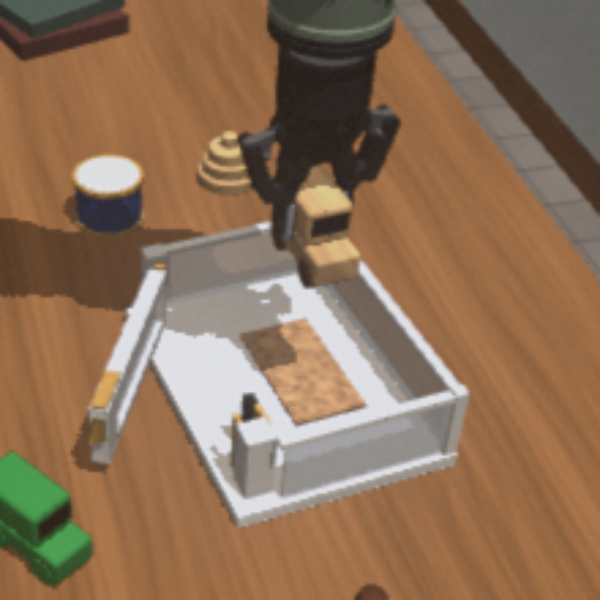

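The van hangs upright in the fingers at (325,235), bonnet along the case's -y, with the pad below it at (305,370). I'll descend.

>>> {"op": "jog_arm", "data": {"moves": [[[0,0,0.06,0,0,0],[0.003,0.001,0.14,0,0,0],[0.003,0.001,0.22,0,0,0],[0.003,0.001,0.29,0,0,0],[0.003,0.001,0.34,0,0,0],[0.003,0.001,0.375,0,0,0],[0.003,0.001,0.39,0,0,0],[0.003,0.001,0.395,0,0,0]]]}}

```text
t: 8.8
eef_pos: [0.6294, -0.0115, 0.0795]
tool_rot: [0.0, 0.659, 0.752, 0.0]
contact_force: [0.5, -0.6, -1.9]
finger_gap: 0.0418
grip_force: 31.0
```

>>> {"op": "jog_arm", "data": {"moves": [[[0,0,0.007,0,0,0],[0,0,0.014,0,0,0],[0,0,0.021,0,0,0],[0,0,0.025,0,0,0],[0,0,0.028,0,0,0],[0,0,0.03,0,0,0]]]}}

```text
t: 9.55
eef_pos: [0.6293, -0.0115, 0.0703]
tool_rot: [0.0, 0.659, 0.752, -0.0]
contact_force: [0.4, 0.2, -2.5]
finger_gap: 0.0418
grip_force: 31.0
```

>>> {"op": "jog_arm", "data": {"moves": [[[0,0,0.002,0,0,0],[0,0,0.004,0,0,0],[0,0,0.006,0,0,0],[0,0,0.006,0,0,0]]]}}

```text
t: 10.05
eef_pos: [0.6293, -0.0115, 0.0685]
tool_rot: [0.0, 0.659, 0.752, -0.0]
contact_force: [0.4, -0.1, -2.9]
finger_gap: 0.0415
grip_force: 31.1
```

>>> {"op": "jog_arm", "data": {"moves": [[[0,0,0.002,0,0,0],[0,0,0.003,0,0,0],[0,0,0.003,0,0,0]]]}}

```text
t: 10.42
eef_pos: [0.6293, -0.0115, 0.0683]
tool_rot: [0.0, 0.659, 0.752, 0.0]
contact_force: [-3.2, 0.8, 11.6]
finger_gap: 0.0414
grip_force: 32.6
```

>>> {"op": "jog_arm", "data": {"moves": [[[0,0,-0.001,0,0,0],[0,0,-0.001,0,0,0],[0,0,-0.001,0,0,0],[0,0,-0.001,0,0,0],[0,0,-0.001,0,0,0],[0,0,-0.001,0,0,0]]], "gripper": 0.75}}

```text
t: 11.18
eef_pos: [0.6293, -0.0115, 0.0679]
tool_rot: [0.0, 0.659, 0.752, -0.0]
contact_force: [-0.2, -1.2, 0.7]
finger_gap: 0.064
grip_force: 0.0
```

>>> {"op": "jog_arm", "data": {"moves": [[[0,0,-0.05,0,0,0],[0,0,-0.12,0,0,0],[0,0,-0.2,0,0,0],[0,0,-0.3,0,0,0],[0,0,-0.4,0,0,0],[0,0,-0.45,0,0,0],[0,0,-0.45,0,0,0]]]}}

```text
t: 12.05
eef_pos: [0.6295, -0.0115, 0.2037]
tool_rot: [0.0, 0.659, 0.752, 0.0]
contact_force: [-0.6, 0.1, -1.7]
finger_gap: 0.0639
grip_force: 0.0
```

Run:
```python
from h import *
# door geometry
yaw=.131; C=np.array([np.cos(yaw),np.sin(yaw)]); Y=np.array([-C[1],C[0]])
plan([])
im=vision.snapshot("side"); cv2.imwrite("pics/side3.png",im)
im2=vision.snapshot("top"); cv2.imwrite("pics/top3.png",im2)
A=cv2.resize(im[110:270,270:450],(450,400)); B=cv2.resize(im2[105:245,240:380],(400,400),interpolation=cv2.INTER_CUBIC); B=cv2.resize(B,(350,350)); B=cv2.copyMakeBorder(B,0,50,0,0,cv2.BORDER_CONSTANT)
cv2.imwrite("pics/c3.png",np.hstack([A,B]))
```

```text
at [ 0.6295 -0.0115  0.2037] yang 7.61 tilt 0.07 F [-0.59  0.11 -1.66] gap 0.0639 t 12.05
```

View pics/c3.png

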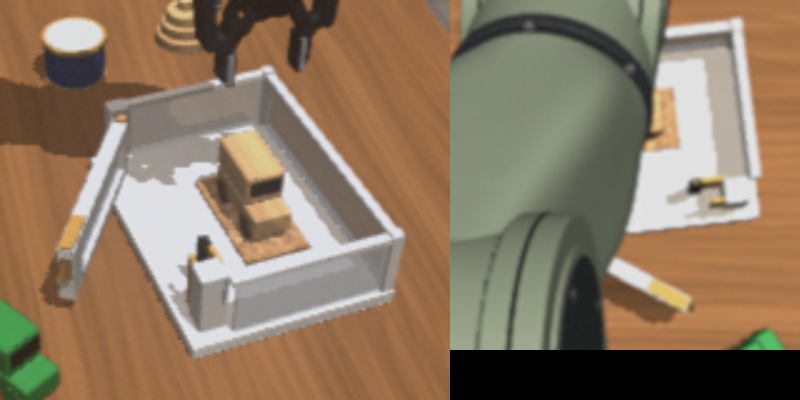

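The van stands free and upright on the pad at side crop (250,185), and the door is still open. I'll work out the door-push path next.

```bash
cat >> h.py <<'E'
H=np.array([.517,.0805]); YAW=.131; HF=.011
def door(th,z=.082,r=.17,g=0.):
    n=np.array([np.cos(YAW-th),np.sin(YAW-th)]); e=np.array([n[1],-n[0]])
    p=H+r*e-(.008+HF+g)*n; return (*p.round(4),z,round(np.degrees(YAW-th)-90,2))
E
python3 - <<'E'
from h import *
S=lambda p:np.array([270,110])+np.array(p,float)*.4
r=onz("side",S([(220,137),(258,130),(283,178),(242,186)]),.092); print("roof",r.round(4).tolist(),r.mean(0))
print("green",onz("top",[[342,250],[374,246],[368,237],[350,267]],.05).round(3).tolist())
P=door(.74); print([door(t) for t in(.74,.6,.3,0)])
plan([(.52,-.06,.17,-30),(P[0],P[1],.15,-70),(P[0],P[1],.15,P[3]),P])
E
```

```text
roof [[0.6049, 0.0178, 0.092], [0.6454, 0.0202, 0.092], [0.6468, -0.0556, 0.092], [0.6049, -0.0581, 0.092]] [ 0.62550901 -0.0189077   0.092     ]
green [[0.364, -0.119, 0.05], [0.376, -0.206, 0.05], [0.4, -0.189, 0.05], [0.319, -0.141, 0.05]]
[(np.float64(0.4042), np.float64(-0.0481), 0.082, np.float64(-124.89)), (np.float64(0.4232), np.float64(-0.0626), 0.082, np.float64(-116.87)), (np.float64(0.4697), np.float64(-0.0839), 0.082, np.float64(-99.68)), (np.float64(0.5204), np.float64(-0.0905), 0.082, np.float64(-82.49))]
at [ 0.629  -0.0114  0.2021] yang 7.60 tilt 0.07 F [-0.75 -0.26 -1.26] gap 0.0642 t 12.15
(0.52, -0.06, 0.17, -30) row [-0.1125, -0.3814, 0.1069] rz 0.8357
(np.float64(0.4042), np.float64(-0.0481), 0.15, -70) row [-0.1586, -0.3541, 0.0667] rz 0.8889
(np.float64(0.4042), np.float64(-0.0481), 0.15, np.float64(-124.89)) row [0.0, 0.0, -0.0] rz 1.2198
(np.float64(0.4042), np.float64(-0.0481), 0.082, np.float64(-124.89)) row [0.0, 0.0, 0.2267] rz -0.0
```

>>> {"op": "jog_arm", "data": {"moves": [[[-0.02,-0.08,0,0,0,0.17],[-0.04,-0.16,0.02,0,0,0.34],[-0.07,-0.24,0.05,0,0,0.51],[-0.09,-0.32,0.08,0,0,0.68],[-0.1125,-0.381,0.107,0,0,0.8357]]], "gripper": 0}}

```text
t: 12.78
eef_pos: [0.5191, -0.0604, 0.1697]
tool_rot: [-0.0, 0.867, 0.498, -0.001]
contact_force: [0.9, 0.1, 0.3]
finger_gap: -0.0
grip_force: 0.0
```

>>> {"op": "jog_arm", "data": {"moves": [[[-0.03,-0.07,0,0,0,0.18],[-0.06,-0.14,0.02,0,0,0.36],[-0.09,-0.21,0.04,0,0,0.54],[-0.12,-0.28,0.06,0,0,0.72],[-0.1586,-0.354,0.067,0,0,0.889],[-0.1586,-0.354,0.067,0,0,0.889]]]}}

```text
t: 13.52
eef_pos: [0.4032, -0.0482, 0.1502]
tool_rot: [-0.0, 0.985, 0.173, -0.001]
contact_force: [-0.3, -0.5, -0.5]
finger_gap: 0.0002
grip_force: 0.0
```

>>> {"op": "jog_arm", "data": {"moves": [[[0,0,0,0,0,0.2],[0,0,0,0,0,0.4],[0,0,0,0,0,0.6],[0,0,0,0,0,0.8],[0,0,0,0,0,1],[0,0,0,0,0,1],[0,0,0,0,0,1]]]}}

```text
t: 14.4
eef_pos: [0.4048, -0.0482, 0.1505]
tool_rot: [0.0, 0.977, -0.214, -0.0]
contact_force: [-0.5, -0.5, 0.4]
finger_gap: -0.0004
grip_force: 0.0
```

Run:
```python
from h import *
P=door(.74); plan([(*P[:3],-116)]); print(readout.state()["joints"].round(2))
im=vision.snapshot("side"); cv2.imwrite("pics/s4.png",cv2.resize(im[100:300,230:450],(660,600)))
```

```text
at [ 0.4048 -0.0482  0.1505] yang -114.75 tilt 0.03 F [-0.52 -0.54  0.36] gap -0.0004 t 14.4
(np.float64(0.4042), np.float64(-0.0481), 0.082, -116) row [-0.002, 0.0006, 0.2284] rz 0.0279
[-0.26  0.76  0.55  2.2  -0.97  0.45 -0.93]
```

View pics/s4.png

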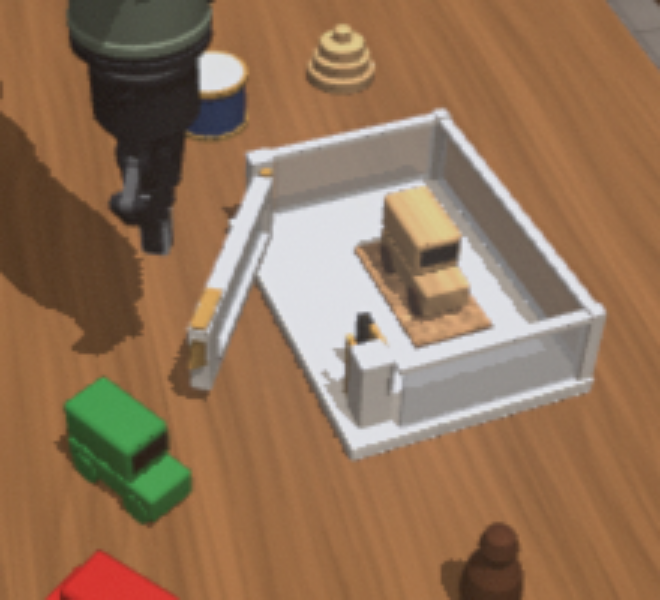

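The closed fingertips are at (157,240) on the robot's side of the open door, clear of the green van at (125,450). The van stands centred on the pad. I'll descend.

>>> {"op": "jog_arm", "data": {"moves": [[[0,0,0.07,0,0,0.01],[0,0,0.14,0,0,0.02],[0,0,0.2,0,0,0.028],[0,0,0.228,0,0,0.028],[0,0,0.228,0,0,0.028],[0,0,0.228,0,0,0.028]]]}}

```text
t: 15.2
eef_pos: [0.4049, -0.0482, 0.0826]
tool_rot: [-0.0, 0.974, -0.227, 0.0]
contact_force: [0.1, -0.0, -0.1]
finger_gap: 0.0002
grip_force: 0.0
```

```bash
cat >> h.py <<'E'
def prow(ths,g=0.):
    """rows to successive door angles, all relative to now"""
    s,p,R=pose(); M=R.as_matrix(); a=np.degrees(np.arctan2(M[1,1],M[0,1]))
    F=np.array(s["contact_force"]); 
    q=p[:2]-H
    print("at",p.round(4),"a %.2f"%a,"F tool",(M.T@F).round(2),"t",s["t"],"r %.4f"%np.hypot(*q),"th by pos",round(YAW-np.pi/2-(np.arctan2(q[1],q[0])-np.arctan2(-(.008+HF),.17)*-1*-1),4))
    for th in ths:
        t=door(th,g=g); d=M.T@(np.array(t[:3])-p); print(th,[*(d/.3).round(3).tolist(),0,0,round(-(t[3]-a)/45,3)])
E
python3 - <<'E'
from h import *
prow([.72,.70,.68,.66,.64,.62,.6,.58])
print(readout.state()["joints"].round(2))
E
```

```text
at [ 0.4049 -0.0482  0.0826] a -116.21 F tool [ 0.08 -0.03  0.1 ] t 15.2 r 0.1707 th by pos 0.7364
0.72 [0.009, 0.003, 0.002, 0, 0, np.float64(0.168)]
0.7 [0.02, 0.006, 0.002, 0, 0, np.float64(0.142)]
0.68 [0.031, 0.008, 0.002, 0, 0, np.float64(0.117)]
0.66 [0.042, 0.011, 0.002, 0, 0, np.float64(0.091)]
0.64 [0.054, 0.013, 0.002, 0, 0, np.float64(0.066)]
0.62 [0.065, 0.014, 0.002, 0, 0, np.float64(0.04)]
0.6 [0.076, 0.016, 0.002, 0, 0, np.float64(0.015)]
0.58 [0.087, 0.017, 0.002, 0, 0, np.float64(-0.011)]
[-0.07  0.86  0.2   2.24 -1.26  0.16 -0.71]
```

>>> {"op": "jog_arm", "data": {"moves": [[[0.009,0.003,0.002,0,0,0],[0.02,0.006,0.002,0,0,0],[0.031,0.008,0.002,0,0,0],[0.042,0.011,0.002,0,0,0],[0.054,0.013,0.002,0,0,0],[0.065,0.014,0.002,0,0,0],[0.076,0.016,0.002,0,0,0],[0.087,0.017,0.002,0,0,-0.011]]]}}

```text
t: 16.2
eef_pos: [0.426, -0.0644, 0.0817]
tool_rot: [0.0, 0.975, -0.223, -0.0]
contact_force: [0.1, -0.1, -0.8]
finger_gap: 0.0001
grip_force: 0.1
```

Run:
```python
from h import *
prow([.55,.52,.49,.46,.43,.4,.37,.34])
```

```text
at [ 0.426  -0.0644  0.0817] a -115.75 F tool [0.14 0.1  0.8 ] t 16.2 r 0.1711 th by pos 0.5807
0.55 [0.018, 0.002, -0.001, 0, 0, np.float64(-0.039)]
0.52 [0.034, 0.003, -0.001, 0, 0, np.float64(-0.077)]
0.49 [0.052, 0.003, -0.001, 0, 0, np.float64(-0.115)]
0.46 [0.069, 0.003, -0.001, 0, 0, np.float64(-0.153)]
0.43 [0.086, 0.003, -0.001, 0, 0, np.float64(-0.192)]
0.4 [0.103, 0.002, -0.001, 0, 0, np.float64(-0.23)]
0.37 [0.12, 0.001, -0.001, 0, 0, np.float64(-0.268)]
0.34 [0.137, -0.001, -0.001, 0, 0, np.float64(-0.306)]
```

>>> {"op": "jog_arm", "data": {"moves": [[[0.018,0.002,0,0,0,-0.039],[0.034,0.003,0,0,0,-0.077],[0.052,0.003,0,0,0,-0.115],[0.069,0.003,0,0,0,-0.153],[0.086,0.003,0,0,0,-0.192],[0.103,0.002,0,0,0,-0.23],[0.12,0.001,0,0,0,-0.268],[0.137,-0.001,0,0,0,-0.306]]]}}

```text
t: 17.2
eef_pos: [0.4633, -0.082, 0.0817]
tool_rot: [0.0, 0.995, -0.104, -0.0]
contact_force: [-1.0, 0.3, 0.5]
finger_gap: 0.0002
grip_force: 0.3
```

Run:
```python
from h import *
prow([.32,.3,.28,.26,.24,.22,.2,.18])
im=vision.snapshot("side"); cv2.imwrite("pics/s5.png",cv2.resize(im[100:300,230:450],(660,600)))
```

```text
at [ 0.4633 -0.082   0.0817] a -101.89 F tool [-1.06 -0.07 -0.52] t 17.2 r 0.1711 th by pos 0.3391
0.32 [0.011, 0.001, -0.001, 0, 0, np.float64(-0.023)]
0.3 [0.022, 0.002, -0.001, 0, 0, np.float64(-0.049)]
0.28 [0.034, 0.003, -0.001, 0, 0, np.float64(-0.074)]
0.26 [0.045, 0.003, -0.001, 0, 0, np.float64(-0.1)]
0.24 [0.056, 0.003, -0.001, 0, 0, np.float64(-0.125)]
0.22 [0.068, 0.003, -0.001, 0, 0, np.float64(-0.151)]
0.2 [0.079, 0.003, -0.001, 0, 0, np.float64(-0.176)]
0.18 [0.091, 0.003, -0.001, 0, 0, np.float64(-0.202)]
```

View pics/s5.png

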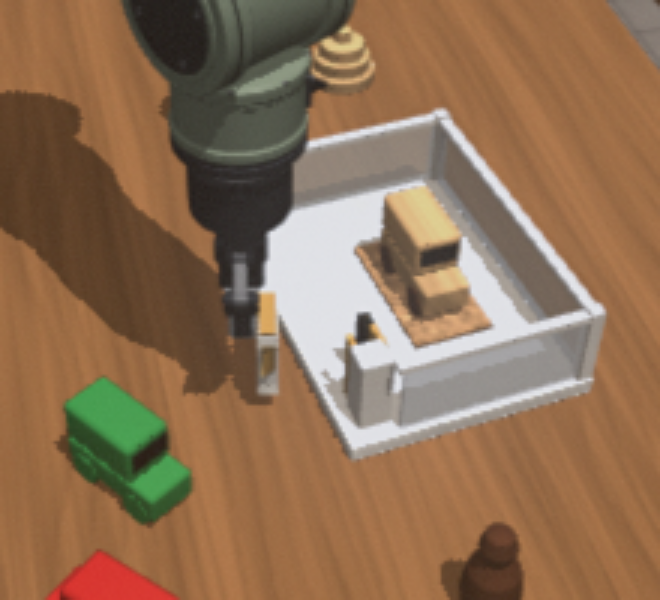

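The fingertips at (243,320) are in contact and swinging the door, whose free edge is at (268,345), at about 1 N. I'll continue.

>>> {"op": "jog_arm", "data": {"moves": [[[0.011,0.001,0,0,0,-0.023],[0.022,0.002,0,0,0,-0.049],[0.034,0.003,0,0,0,-0.074],[0.045,0.003,0,0,0,-0.1],[0.056,0.003,0,0,0,-0.125],[0.068,0.003,0,0,0,-0.151],[0.079,0.003,0,0,0,-0.176],[0.088,0.003,0,0,0,-0.2]]]}}

```text
t: 18.25
eef_pos: [0.4888, -0.0882, 0.0817]
tool_rot: [0.0, 1.0, -0.026, -0.0]
contact_force: [-0.6, 0.1, -0.2]
finger_gap: 0.0002
grip_force: 0.4
```

Run:
```python
from h import *
prow([.176,.168,.16,.152,.144,.136])
```

```text
at [ 0.4888 -0.0882  0.0817] a -92.93 F tool [-0.61 -0.04  0.17] t 18.25 r 0.1711 th by pos 0.1854
0.176 [0.005, 0.001, -0.001, 0, 0, np.float64(-0.008)]
0.168 [0.01, 0.001, -0.001, 0, 0, np.float64(-0.018)]
0.16 [0.014, 0.001, -0.001, 0, 0, np.float64(-0.028)]
0.152 [0.019, 0.002, -0.001, 0, 0, np.float64(-0.038)]
0.144 [0.024, 0.002, -0.001, 0, 0, np.float64(-0.049)]
0.136 [0.028, 0.002, -0.001, 0, 0, np.float64(-0.059)]
```

>>> {"op": "jog_arm", "data": {"moves": [[[0.005,0.001,0,0,0,-0.008],[0.01,0.001,0,0,0,-0.018],[0.014,0.001,0,0,0,-0.028],[0.019,0.002,0,0,0,-0.038]]]}}

```text
t: 18.75
eef_pos: [0.4943, -0.0891, 0.0817]
tool_rot: [-0.0, 1.0, -0.011, -0.0]
contact_force: [-0.3, 1.1, 0.1]
finger_gap: 0.0004
grip_force: 0.4
```

>>> {"op": "jog_arm", "data": {"moves": [[[0.005,0,0,0,0,-0.01],[0.01,0,0,0,0,-0.02],[0.014,0,0,0,0,-0.03],[0.014,0,0,0,0,-0.03]]]}}

```text
t: 19.25
eef_pos: [0.4986, -0.0892, 0.0817]
tool_rot: [0.0, 1.0, 0.001, 0.0]
contact_force: [-0.6, -0.1, -0.9]
finger_gap: 0.0001
grip_force: 0.3
```

Run:
```python
from h import *
prow([.12,.11,.1,.09])
```

```text
at [ 0.4986 -0.0892  0.0817] a -89.93 F tool [-0.57  0.05  0.9 ] t 19.25 r 0.1707 th by pos 0.1278
0.12 [0.004, 0.002, -0.001, 0, 0, np.float64(-0.012)]
0.11 [0.01, 0.002, -0.001, 0, 0, np.float64(-0.025)]
0.1 [0.016, 0.003, -0.001, 0, 0, np.float64(-0.038)]
0.09 [0.021, 0.003, -0.001, 0, 0, np.float64(-0.051)]
```

>>> {"op": "jog_arm", "data": {"moves": [[[0.003,0.001,0,0,0,-0.007],[0.006,0.001,0,0,0,-0.014],[0.009,0.002,0,0,0,-0.021],[0.009,0.002,0,0,0,-0.021]]]}}

```text
t: 19.75
eef_pos: [0.5013, -0.0898, 0.0817]
tool_rot: [0.0, 1.0, 0.009, 0.0]
contact_force: [-1.0, 0.5, -0.1]
finger_gap: -0.0002
grip_force: 0.3
```

>>> {"op": "jog_arm", "data": {"moves": [[[0.003,0,0,0,0,-0.007],[0.006,0,0,0,0,-0.014],[0.009,0,0,0,0,-0.021],[0.009,0,0,0,0,-0.021]]]}}

```text
t: 20.25
eef_pos: [0.504, -0.0898, 0.0817]
tool_rot: [0.0, 1.0, 0.017, 0.0]
contact_force: [-0.5, -0.8, -0.7]
finger_gap: -0.0003
grip_force: 0.3
```

>>> {"op": "jog_arm", "data": {"moves": [[[0.003,0,0,0,0,-0.007],[0.006,0,0,0,0,-0.014],[0.006,0,0,0,0,-0.014]]]}}

```text
t: 20.62
eef_pos: [0.5057, -0.0897, 0.0817]
tool_rot: [0.0, 1.0, 0.023, 0.0]
contact_force: [0.1, -0.3, -0.3]
finger_gap: 0.0002
grip_force: 0.3
```

>>> {"op": "jog_arm", "data": {"moves": [[[0.003,0,0,0,0,-0.007],[0.006,0,0,0,0,-0.014],[0.006,0,0,0,0,-0.014]]]}}

```text
t: 21.0
eef_pos: [0.5075, -0.0896, 0.0817]
tool_rot: [0.0, 1.0, 0.028, 0.0]
contact_force: [-1.7, -0.9, 0.5]
finger_gap: 0.0001
grip_force: 0.3
```

>>> {"op": "jog_arm", "data": {"moves": [[[0.003,0,0,0,0,-0.007],[0.006,0,0,0,0,-0.014],[0.006,0,0,0,0,-0.014]]]}}

```text
t: 21.38
eef_pos: [0.5093, -0.0896, 0.0817]
tool_rot: [0.0, 0.999, 0.034, 0.0]
contact_force: [-1.6, -1.0, -0.4]
finger_gap: -0.0001
grip_force: 0.3
```

>>> {"op": "jog_arm", "data": {"moves": [[[0.003,0,0,0,0,-0.007],[0.006,0,0,0,0,-0.014],[0.006,0,0,0,0,-0.014]]]}}

```text
t: 21.75
eef_pos: [0.5109, -0.0896, 0.0817]
tool_rot: [0.0, 0.999, 0.039, -0.0]
contact_force: [-3.4, -1.6, 0.9]
finger_gap: 0.0002
grip_force: 1.8
```

>>> {"op": "jog_arm", "data": {"moves": [[[0.003,0,0,0,0,-0.007],[0.005,0,0,0,0,-0.01],[0.005,0,0,0,0,-0.01]]]}}

```text
t: 22.12
eef_pos: [0.5125, -0.0895, 0.0817]
tool_rot: [0.0, 0.999, 0.043, -0.0]
contact_force: [-3.6, -4.1, 1.6]
finger_gap: -0.0003
grip_force: 2.1
```

>>> {"op": "jog_arm", "data": {"moves": [[[0.003,0,0,0,0,-0.007],[0.005,0,0,0,0,-0.01],[0.005,0,0,0,0,-0.01]]]}}

```text
t: 22.5
eef_pos: [0.5139, -0.0895, 0.0817]
tool_rot: [0.0, 0.999, 0.047, -0.0]
contact_force: [-4.8, -4.1, 1.2]
finger_gap: -0.0004
grip_force: 2.3
```

>>> {"op": "jog_arm", "data": {"moves": [[[0.003,0,0,0,0,0],[0.003,0,0,0,0,0]]]}}

```text
t: 22.75
eef_pos: [0.5148, -0.0895, 0.0817]
tool_rot: [0.0, 0.999, 0.047, -0.0]
contact_force: [-4.1, -4.0, 1.1]
finger_gap: 0.0001
grip_force: 2.5
```

>>> {"op": "jog_arm", "data": {"moves": [[[0.003,0.001,0,0,0,0],[0.003,0.001,0,0,0,0]]]}}

```text
t: 23.0
eef_pos: [0.5159, -0.0894, 0.0817]
tool_rot: [0.0, 0.999, 0.047, -0.0]
contact_force: [-3.1, -2.8, 0.3]
finger_gap: -0.0
grip_force: 1.9
```

>>> {"op": "jog_arm", "data": {"moves": [[[0.003,0.001,0,0,0,0],[0.003,0.001,0,0,0,0]]]}}

```text
t: 23.25
eef_pos: [0.5171, -0.0894, 0.0817]
tool_rot: [0.0, 0.999, 0.047, 0.0]
contact_force: [-0.8, -0.4, -0.0]
finger_gap: -0.0002
grip_force: 0.3
```

>>> {"op": "jog_arm", "data": {"moves": [[[0.003,0,0,0,0,0],[0.003,0,0,0,0,0]]]}}

```text
t: 23.5
eef_pos: [0.5179, -0.0893, 0.0817]
tool_rot: [-0.0, 0.999, 0.047, 0.0]
contact_force: [0.3, -0.1, -0.5]
finger_gap: 0.0002
grip_force: 0.0
```

>>> {"op": "jog_arm", "data": {"moves": [[[0.002,0,0,0,0,0],[0.002,0,0,0,0,0]]]}}

```text
t: 23.75
eef_pos: [0.5184, -0.0893, 0.0817]
tool_rot: [0.0, 0.999, 0.047, 0.0]
contact_force: [0.7, 0.2, 0.2]
finger_gap: 0.0003
grip_force: 0.0
```

>>> {"op": "jog_arm", "data": {"moves": [[[0.002,0,0,0,0,0],[0.002,0,0,0,0,0]]]}}

```text
t: 24.0
eef_pos: [0.5189, -0.0893, 0.0817]
tool_rot: [0.0, 0.999, 0.047, 0.0]
contact_force: [-0.2, 0.1, 1.1]
finger_gap: -0.0
grip_force: 0.0
```

>>> {"op": "jog_arm", "data": {"moves": [[[0.002,0,0,0,0,0],[0.002,0,0,0,0,0]]]}}

```text
t: 24.25
eef_pos: [0.5195, -0.0893, 0.0817]
tool_rot: [0.0, 0.999, 0.047, 0.0]
contact_force: [0.4, 0.6, 0.0]
finger_gap: -0.0004
grip_force: 0.0
```

>>> {"op": "jog_arm", "data": {"moves": [[[0.002,0,0,0,0,0],[0.002,0,0,0,0,0]]]}}

```text
t: 24.5
eef_pos: [0.5201, -0.0892, 0.0817]
tool_rot: [0.0, 0.999, 0.047, -0.0]
contact_force: [-0.5, 0.1, -0.1]
finger_gap: 0.0001
grip_force: 0.0
```

>>> {"op": "jog_arm", "data": {"moves": [[[0.001,0,0,0,0,0],[0.001,0,0,0,0,0]]]}}

```text
t: 24.75
eef_pos: [0.5203, -0.0892, 0.0817]
tool_rot: [0.0, 0.999, 0.047, -0.0]
contact_force: [-1.0, -0.5, -0.6]
finger_gap: -0.0003
grip_force: 0.5
```

Contact may be returning, so I'll use 0.3 mm steps.

>>> {"op": "jog_arm", "data": {"moves": [[[0.001,0,0,0,0,0],[0.001,0,0,0,0,0]]]}}

```text
t: 25.0
eef_pos: [0.5207, -0.0892, 0.0817]
tool_rot: [0.0, 0.999, 0.047, -0.0]
contact_force: [-0.4, -0.7, 0.1]
finger_gap: 0.0001
grip_force: 0.5
```

>>> {"op": "jog_arm", "data": {"moves": [[[0.001,0,0,0,0,0],[0.001,0,0,0,0,0]]]}}

```text
t: 25.25
eef_pos: [0.5208, -0.0892, 0.0817]
tool_rot: [0.0, 0.999, 0.047, -0.0]
contact_force: [-3.9, -1.2, 2.6]
finger_gap: -0.0
grip_force: 1.8
```

>>> {"op": "jog_arm", "data": {"moves": [[[0.0005,0,0,0,0,0],[0.0005,0,0,0,0,0]]]}}

```text
t: 25.5
eef_pos: [0.5208, -0.0892, 0.0817]
tool_rot: [-0.0, 0.999, 0.047, -0.0]
contact_force: [-4.7, -0.8, 3.1]
finger_gap: -0.0001
grip_force: 2.6
```

>>> {"op": "jog_arm", "data": {"moves": [[[0.0005,0,0,0,0,0],[0.0005,0,0,0,0,0]]]}}

```text
t: 25.75
eef_pos: [0.5208, -0.0892, 0.0817]
tool_rot: [-0.0, 0.999, 0.047, -0.001]
contact_force: [-5.8, -0.2, 3.5]
finger_gap: -0.0
grip_force: 3.1
```

>>> {"op": "jog_arm", "data": {"moves": [[[0.0008,0,0,0,0,0],[0.0008,0,0,0,0,0]]]}}

```text
t: 26.0
eef_pos: [0.5209, -0.0891, 0.0816]
tool_rot: [-0.0, 0.999, 0.047, -0.001]
contact_force: [-7.0, -1.5, 2.5]
finger_gap: 0.0
grip_force: 3.9
```

>>> {"op": "jog_arm", "data": {"moves": [[[0.0006,0,0,0,0,0],[0.0006,0,0,0,0,0],[0.0006,0,0,0,0,0]]]}}

```text
t: 26.38
eef_pos: [0.5209, -0.0892, 0.0816]
tool_rot: [-0.0, 0.999, 0.047, -0.001]
contact_force: [-9.1, -0.9, 4.2]
finger_gap: -0.0002
grip_force: 4.5
```

The stop is loaded at about 10 N. I'll back off gently and see whether the door stays.

>>> {"op": "jog_arm", "data": {"moves": [[[-0.002,0,0,0,0,0],[-0.006,0,0,0,0,0],[-0.015,0,0,0,0,0],[-0.04,0,0,0,0,0],[-0.08,0,0,0,0,0],[-0.13,0,0,0,0,0],[-0.15,0,0,0,0,0],[-0.15,0,0,0,0,0]]]}}

```text
t: 27.38
eef_pos: [0.4769, -0.0934, 0.0818]
tool_rot: [-0.0, 0.999, 0.047, 0.0]
contact_force: [-0.0, 0.5, -0.7]
finger_gap: -0.0001
grip_force: 0.0
```

>>> {"op": "jog_arm", "data": {"moves": [[[0,0,-0.1,0,0,0],[0,0,-0.25,0,0,0],[0,0,-0.4,0,0,0],[0,0,-0.4,0,0,0]]]}}

```text
t: 27.88
eef_pos: [0.4781, -0.0933, 0.2041]
tool_rot: [0.001, 0.999, 0.047, 0.002]
contact_force: [-0.7, 0.8, -0.9]
finger_gap: -0.0002
grip_force: 0.0
```

Run:
```python
from h import *
im=vision.snapshot("side"); im2=vision.snapshot("top"); plan([])
A=cv2.resize(im[110:270,270:450],(450,400),interpolation=cv2.INTER_CUBIC); B=cv2.resize(im2[105:245,240:380],(350,350),interpolation=cv2.INTER_CUBIC); B=cv2.copyMakeBorder(B,0,50,0,0,cv2.BORDER_CONSTANT)
cv2.imwrite("pics/c6.png",np.hstack([A,B]))
for th in(0,.06,.1): 
    n=door(th,.084,.2)
    e=np.array([np.sin(YAW-th),-np.cos(YAW-th)]); print(th,(proj("side",[[*(H+.2*e),.084]])-[270,110])*2.5)
```

```text
at [ 0.4772 -0.0929  0.2016] yang -84.59 tilt 0.02 F [ 0.23 -0.67 -0.1 ] gap -0.0 t 27.975
0 [[195.40350575 244.70302974]]
0.06 [[183.07004445 247.62497016]]
0.1 [[174.66813681 249.28550976]]
```

View pics/c6.png

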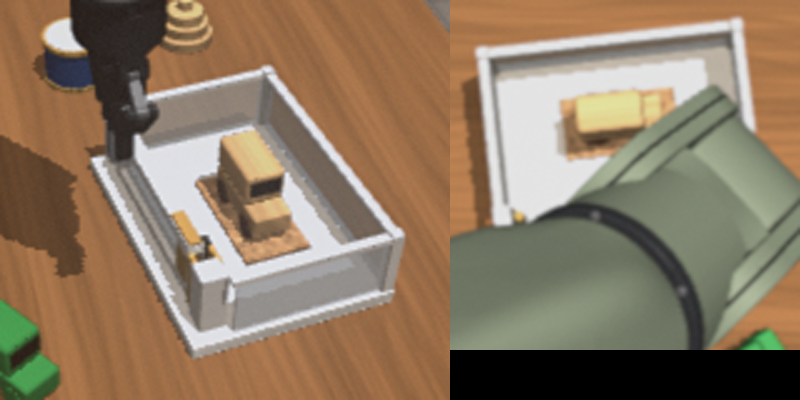

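The door stays shut unaided, with its free end at (190,255) against the latch post. The van stands centred on the pad, and the robot is clear of everything.

```bash
python3 -c "
from workcell import manip
print(manip.close_job())"
```

```text
the job is handed in; nothing more can be done
None
```

The van stands upright and released on the cork pad, the door is latched and staying shut by itself after a push of about 10 N, and the job is handed in; the hand-in gave no verdict.

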